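# Sort the loose parts, then hold the bottle clamp open at its mark

## Robot

A 6-joint arm with a two-finger parallel gripper is mounted at the origin on the work surface. World frame = base frame: x ahead of the robot, y to its left, z up, the work surface at z = 0. Lengths are in mm, angles in rad, forces in N, time in s.
With the tool pointing down it reaches from about 400 to 825 mm from the base axis. Payload 7 kg.
Tool frame: the origin (TCP) lies midway between the tips of the shut fingers; the grasp point (between the pads) lies 19 mm behind it (manip.grasp_offset is the distance from the TCP to the grasp point, in mm); z points along the fingers, y is the line along which they close (so a half turn about z gives the same grasp; the last joint's range is limited). The gripper opens to 88 mm and grips with 3 to 60 N. Pads are 19 mm wide; open, the fingers measure 130 mm over their backs; the gripper's body (78 mm by 193 mm) begins 47 mm behind the grasp point.
Start: joints at [1.488, 0.359, 0.012, 0, -1.224, -0.288], TCP at [244.601, 629.099, 226.561] pointing down, gripper open.
Joint ranges: [-3.07, 3.07], [-1.43, 2.12], [-1.02, 1.25], [-3.03, 1.67], [-3.05, -0], [-3.03, 3.03]. Speed limits (rad/s): [2.39, 2.39, 3.01, 3.14, 3.14, 3.14].

## Interface

Orientations are given as a unit quaternion [w, x, y, z].
In Python, from rig import monitor, eyes, job, manip gives the robot as it stands. The module is installed in compiled form; this text tells all that it offers.
- The arm moves only by the tool send_rows, never from a script. Its argument "increments" is one flat list of numbers, 6 for each row, row after row: the shift along the tool's x, y, z normalised to -1 to 1, where 1 is 0.5 m, then the turn, a rotation vector about the tool's x, y, z normalised to -1 to 1, where 1 is pi/2 rad. In form: [x, y, z, rx, ry, rz, x, y, z, rx, ry, rz, ...]. A call has exactly 8 rows; each row is the pose to reach, as a shift and turn from the pose commanded when the call began, along the tool's axes at that moment; what a row does not reach only later rows make up. A row lasts 1/10 s, in which the tool goes at most 50 mm and 8.59 degrees, less where a joint would pass 70% of its speed; a pose out of reach is approached as far as the arm can. A call with a number of a shift or a turn outside -1 to 1 is refused whole. A call with a gripper value outside its range is refused whole. "claw" is the closure, from -1 (fully open) to 1 (shut), set as the call begins (left out, the last holds). The fingers move at their own pace and stop on an object; "squeeze" is the grip in N (left out, the last holds). Time passes only in rows, so rows that repeat a pose let the fingers close, or fill a call up. It gives the time, the measured TCP pose, the force, the opening and the grip force at its end, in the units of the state.
- monitor.state(): the state, without advancing time (a new reading comes with each control period).
- eyes.camera(name): name is "scene" or "top" or "wrist"; returns a dict with "color" (384x512x3 uint8, red, green, blue), "depth" (384x512 float32, mm along the optical axis (not along the pixel's ray), 0 where there is no reading), "K" (3x3 intrinsics, pixels), "rvec" (rotation vector, rad) and "tvec" (3), from world to camera coordinates, as OpenCV has them; the wrist camera has in their place "tool_from_camera" (4x4, takes a point from camera to tool coordinates, whose origin is the TCP and whose axes are the flange's). Camera axes: x right, y down, z forward; pixel columns grow to the right and rows downward; lengths in mm; the calibration is good to about 2 mm. A picture is of the moment at which its call begins: read the wrist's pose just before it.
- job.close_job(): hands the job in; it is judged then, once.
The state is a dict: "t": time; "joint_positions": joint angles; "joint_vel": joint speeds; "joint_torque": joint torques, N m; "position": TCP position; "eef_rot": TCP orientation; "force": force on the tool from outside, world axes, zero at the start; "wrist_torque": the same for the moment, N m; "opening": finger opening in mm; "gripper_force": force on a finger pad.
Only numpy, scipy, OpenCV 4.12 (cv2) and the standard library are available. Lean on these libraries where they do the work, as an engineer would, in place of code of your own. Each camera call takes 0.05 s, during which the arm holds its last target. There are 200 camera calls.

## Task

Get the capping station ready: put the two screw caps into the square bin and the measuring scoop lying down inside the long tray. Then take the black handle of the spring bottle clamp, pull its slide out towards the robot until the slide's pointer is level with the pointer of the index clip, and finish while still holding it there: the spring would pull it back, so do not let go. Leave the amber bottle, the white jar and the mortar at the back alone.

Things in the scene. Friction and masses are not known exactly. Their poses are not given: they have to be found in the camera images.
- cap1: white round screw cap, 48 mm diameter, 18 mm high, lying flat on the counter, about 25 g; origin at the centre of its underside, z up
- cap2: a second cap, identical to cap1
- scoop: dark steel measuring scoop lying on the counter, about 145 mm long along its x axis, about 50 g: straight bar handle 12 mm wide and 10 mm high from x = -70 to +35 mm, then a round cup 42 mm across and 22 mm high centred at x = +53 mm, resting on the same surface. Origin on its underside in the handle, close to its centre of mass, z up; grip the handle here, across its width
- scoop_end (a point): the scoop's handle end, 5 mm above its underside, 66 mm from the scoop's origin
- scoop_cup (a point): the centre of the scoop's cup, 5 mm above its underside, 53 mm from the scoop's origin
- cap_bin: square white plastic open bin, 130 x 130 mm outside, 50 mm high, walls and floor about 4 mm, fixed to the counter; origin at the centre of its underside
- tray: long low white plastic open tray, 95 mm (its x) by 210 mm (its y) outside, 34 mm high, walls and floor about 4 mm, fixed; origin at the centre of its underside. It may change places with the bin
- clamp: the clamp's base, an aluminium rail 260 mm long (its x, from -150 to +110 mm), 80 mm wide, 16 mm thick with a bar on it up to z = 29 mm, fixed. Origin on the counter under the closed pointer's station; the slide is pulled along the base's -x axis (roughly towards the robot). A fixed jaw 91 mm high stands at x = +66 to +90 mm
- jaw (a joint): travel of the sprung slide in m: 0 closed (at rest on its stop), grows as the slide is pulled along the clamp's -x, hard stop at 0.065. The spring pulls it back with about 4.5 N at 0 and 150 N/m more (about 10.5 N at 0.04)
- handle (a point): grip point on the slide's upright black handle, moving with it: the handle is a tab 16 mm thick (clamp x), 32 mm wide (clamp y), from z = 38 to 100 mm above the counter; this point is on its mid-plane at z = 85 mm (15 mm below its top). The slide's plate under it is up to z = 41 mm; the moving jaw, up to z = 89 mm, starts 90 mm behind it (clamp +x)
- pointer (a point): tip of the slide's small black pointer, which sticks out to the clamp's +y side at z = 36 mm, 60 mm on the clamp's +x side of the handle; moves with the slide; 5 mm thick in x
- mark (a point): tip of the index clip's black pointer beside the rail on the clamp's +y side, at the height of the slide's pointer; it stays where it has been set, 30 to 50 mm of travel from the closed pointer. The slide is at the mark when pointer and mark have the same position along the clamp's x axis (they lie 8 mm apart in its y)
- amber_bottle: bystander: amber bottle, 44 mm diameter, 100 mm high; origin at the centre of its underside
- white_jar: bystander: white jar, 70 mm diameter, 80 mm high; origin at the centre of its underside
- mortar: bystander: white ceramic bowl, 110 mm diameter, 65 mm high; origin at the centre of its underside
There are look-alikes about, which are no part of the job. Leave any blue look-alike of the cap_bin alone.

How it is judged (in metres and radians):
On the way, in this order (a step that is already met when the one before it is completed fails the run):
1. both caps lie in the square bin and the scoop in the long tray, all let go (x of cap1 in the frame of cap_bin between -0.062 and 0.062 m and y of cap1 in the frame of cap_bin between -0.062 and 0.062 m and z of cap1 in the frame of cap_bin between -0.01 and 0.045 m and contact force between each of cap1, cap2, scoop and the fingers below 0.2 N and linear speed of each of cap1, cap2, scoop below 0.03 m/s and x of cap2 in the frame of cap_bin between -0.062 and 0.062 m and y of cap2 in the frame of cap_bin between -0.062 and 0.062 m and z of cap2 in the frame of cap_bin between -0.01 and 0.045 m and x of scoop_end in the frame of tray between -0.046 and 0.046 m and y of scoop_end in the frame of tray between -0.1 and 0.1 m and z of scoop_end in the frame of tray between -0.01 and 0.034 m and x of scoop_cup in the frame of tray between -0.046 and 0.046 m and y of scoop_cup in the frame of tray between -0.1 and 0.1 m and z of scoop_cup in the frame of tray between -0.01 and 0.034 m), for 0.2 s.
2. the slide is held at the mark (x of pointer in the frame of mark between -0.005 and 0.005 m and velocity of joint jaw between -0.01 and 0.01 m/s and contact force between the fingers and jaw above 3 N), for 0.3 s.
At the end, for the whole second after the job is handed in: Both caps rest in the square bin below its rim and the scoop lies in the long tray, both ends inside and below the rim, all let go; the slide's pointer stands still within 5 mm of the clip's mark along the rail, the fingers bearing on the slide with over 3 N (all of step 1 and all of step 2); the arm keeps its last pose, push and grip.
It fails at once if a bystander (bottle, jar or mortar) is displaced by more than 30 mm (distance of any of amber_bottle, white_jar, mortar from where it was at the start of the episode above 0.03 m).
It also fails if it takes over 72 s, if anything falls off the work surface, if the arm or the gripper's body presses on something with over 40 N, if the wrist force passes 120 N, or if a joint passes its speed limit or range.

## Working session

There is one attempt and no reset: what is moved stays moved. The work goes in short steps, Python scripts to look and compute and a tool call to move; the robot and the scene stay as the last step left them, time stands still between calls to the robot, and variables do not carry over. Pictures are saved under pics/ and viewed, at most 10 in all, crops included, and the job is handed in when it is done.

Besides the shell and the picture viewer there is one more tool, called after "Emit:" as name(argument=value, ...) on one line, values as JSON. send_rows: Moves the arm, as the interface text tells. Scaled input: -1 to 1 covers 0.5 m each way for a shift and pi/2 rad each way for a turn. Its arguments: {"type":"object","properties":{"increments":{"type":"array"},"claw":{"type":"number"},"squeeze":{"type":"number"}},"required":["increments"]}

```bash
mkdir -p pics; ls
cat > h.py <<'E'
import numpy as np, cv2, pickle
from scipy.spatial.transform import Rotation as R
from rig import monitor, eyes, job, manip
def cam(n):
    s=monitor.state(); c=eyes.camera(n); K=c["K"]
    if n=="wrist":
        q=s["eef_rot"]; T=np.eye(4); T[:3,:3]=R.from_quat([q[1],q[2],q[3],q[0]]).as_matrix(); T[:3,3]=s["position"]
        M=T@np.array(c["tool_from_camera"])
    else:
        M=np.eye(4); M[:3,:3]=cv2.Rodrigues(np.array(c["rvec"],float))[0]; M[:3,3]=np.ravel(c["tvec"]); M=np.linalg.inv(M)
    c["M"]=M; return c
def save(c,name,box=None,s=1):
    im=c["color"]; 
    if box: im=im[box[1]:box[3],box[0]:box[2]]
    cv2.imwrite("pics/"+name,cv2.resize(im[:,:,::-1],None,fx=s,fy=s,interpolation=cv2.INTER_CUBIC))
def cloud(c):
    h,w=c["depth"].shape; u,v=np.meshgrid(np.arange(w),np.arange(h)); d=c["depth"]; K=c["K"]
    P=np.stack([(u-K[0][2])/K[0][0]*d,(v-K[1][2])/K[1][1]*d,d],-1)
    P=P@c["M"][:3,:3].T+c["M"][:3,3]; P[d<=0]=np.nan; return P
def ray(c,uv,z):
    K=np.array(c["K"]); uv=np.atleast_2d(uv).astype(float)
    r=np.c_[(uv[:,0]-K[0,2])/K[0,0],(uv[:,1]-K[1,2])/K[1,1],np.ones(len(uv))]@c["M"][:3,:3].T
    o=c["M"][:3,3]; return o+r*((z-o[2])/r[:,2])[:,None]
E
python3 - <<'E'
from h import *
s=monitor.state(); print(s, manip.grasp_offset)
for n in("top","scene"):
    c=cam(n); pickle.dump(c,open(n+".pkl","wb")); save(c,n+".png",s=1.5); print(n,c["M"].round(2))
E
```

```text
pics
{'t': 0.0, 'joint_positions': array([ 1.48806786e+00,  3.59386035e-01,  1.11038220e-02, -3.48111660e-04,
       -1.22411532e+00, -2.88083487e-01]), 'joint_vel': array([-5.45834267e-05,  9.48215357e-04,  9.64926941e-05, -1.67799171e-05,
       -1.06943089e-03, -1.22360690e-03]), 'joint_torque': array([-1.44530886e-04, -5.82714021e+01,  2.93043727e+01,  6.99717969e+00,
        6.93194437e-03, -1.75071955e-04]), 'position': array([244.46182167, 628.66916118, 225.6431807 ]), 'eef_rot': array([ 8.13159703e-04,  9.82850235e-01, -1.84403763e-01, -8.07316910e-05]), 'force': array([ 0.10875156, -0.51161472, -0.74294021]), 'wrist_torque': array([-0.04328142,  0.02690643,  0.02111813]), 'gripper_force': 0.0, 'opening': 87.54477343601567} 18.8
top [[ 0.00000e+00 -1.00000e+00  8.00000e-02  4.89830e+02]
 [-1.00000e+00 -0.00000e+00 -2.00000e-02  1.12880e+02]
 [ 2.00000e-02 -8.00000e-02 -1.00000e+00  1.06037e+03]
 [ 0.00000e+00  0.00000e+00  0.00000e+00  1.00000e+00]]
scene [[-8.20000e-01  4.70000e-01 -3.20000e-01  1.01519e+03]
 [ 5.70000e-01  6.70000e-01 -4.70000e-01  7.36550e+02]
 [-0.00000e+00 -5.70000e-01 -8.20000e-01  1.23598e+03]
 [ 0.00000e+00  0.00000e+00  0.00000e+00  1.00000e+00]]
```

View pics/top.png

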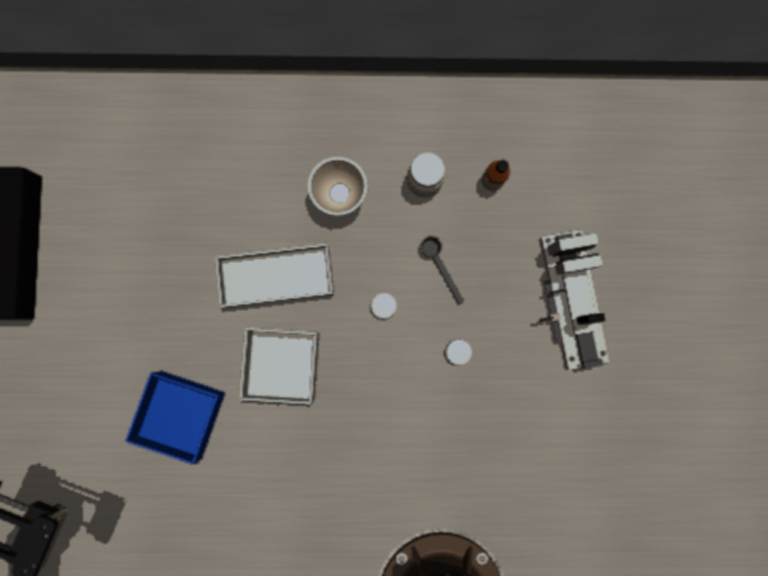

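View pics/scene.png

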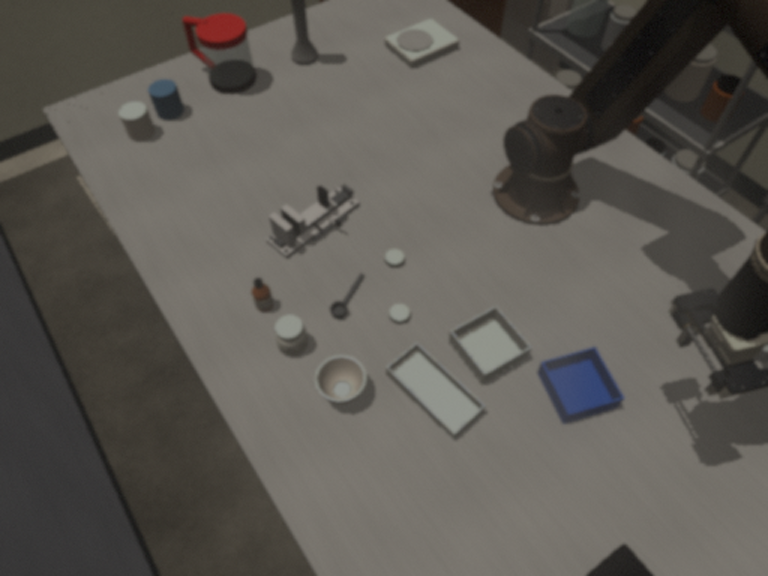

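Top view (1.5× pixels): caps at (384,306) and (459,352), scoop cup (430,246) to end (461,302), tray (274,277), bin (280,367), clamp around (575,300). Possible mix-ups are the blue bin (175,417), which is a look-alike, and the jar lid (427,168) and mortar floor (340,193), which could pass for caps. I choose the two flat caps and the white bin.

Run:
```python
from h import *
c=pickle.load(open("top.pkl","rb")); P=cloud(c); im=c["color"]; print(c["K"])
Z=P[...,2]; 
print("table z",np.nanmedian(Z[150:250,150:160]))
m=((Z>6)&(Z<130)).astype(np.uint8)
m[:100]=0
n,l,st,ce=cv2.connectedComponentsWithStats(m)
for i in range(1,n):
    if st[i,4]<60: continue
    q=P[l==i]; ct=np.argwhere(l==i)[:,::-1].astype(np.int32)
    # world min area rect of points
    r=cv2.minAreaRect(q[:,:2].astype(np.float32))
    print(st[i],ce[i].round(1),"rgb",im[l==i].mean(0).astype(int),"rect",np.round(r[0],1),np.round(r[1],1),round(r[2],1),"z",np.percentile(q[:,2],[5,50,97]).round(0))
# caps by colour
g=im.min(2)
for (u,v) in((256,204),(306,235)):
    s=g[v-22:v+22,u-22:u+22]; mm=(s>165).astype(np.uint8); n,l,st,ce=cv2.connectedComponentsWithStats(mm); i=1+st[1:,4].argmax()
    print("cap",ray(c,ce[i]+[u-22,v-22],18).round(1),st[i],np.sqrt(st[i,4]*4/np.pi)*1042/c["K"][0][0])
# scoop dark
s=im[150:210,270:320].max(2); mm=(s<85).astype(np.uint8); n,l,st,ce=cv2.connectedComponentsWithStats(mm); i=1+st[1:,4].argmax()
pts=np.argwhere(l==i)[:,::-1]+[270,150]; print(st[i]); w=ray(c,pts,8)[:,:2]
mu=w.mean(0); e=np.linalg.svd(w-mu,full_matrices=False)[2]; t=(w-mu)@e[0]; k=(w-mu)@e[1]
print("scoop",mu,e[0],t.min(),t.max()); 
for a in range(-90,90,10):
    b=(t>a)&(t<a+10); 
    if b.any(): print(a,b.sum(),k[b].min().round(1),k[b].max().round(1),k[b].mean().round(1))
save(c,"clamp.png",(345,140,425,255),5)
```

```text
[[366.74970463   0.         260.96331477]
 [  0.         366.74970463 193.19382825]
 [  0.           0.           1.        ]]
table z 1.5605089458920247
[271 102  25  31 601] [283.1 116.7] rgb [130 132 131] rect [782.8  32.3] [66.2 65.4] 25.6 z [24. 80. 84.]
[ 205  105   39   39 1173] [224.  123.8] rgb [132 125 114] rect [757.3 196.3] [108.4 104.9] 0.0 z [ 8. 34. 68.]
[321 107  19  21 287] [329.8 116.6] rgb [52 34 22] rect [784.6 -98.8] [44.  37.2] 44.6 z [ 19.  68. 103.]
[   0  111   27  102 2490] [ 11.9 160.9] rgb [8 7 8] rect [652.5 782.8] [280.5  46.7] 3.6 z [12. 57. 63.]
[ 359  153   47   94 2952] [382.2 198.7] rgb [112 113 108] rect [ 554.2 -248.3] [267.3 137.5] 0.9 z [14. 32. 94.]
[280 157  29  46 251] [293.6 177.2] rgb [62 60 58] rect [611.7  -9.9] [142.6  39.6] 35.7 z [ 6. 11. 24.]
[143 163  79  42 676] [179.4 182.3] rgb [117 117 112] rect [595.2 315.6] [ 95.6 210.9] 7.3 z [ 7. 30. 37.]
[247 196  17  17 220] [255.  203.7] rgb [167 172 175] rect [538.8 109.8] [45.4 45.6] 0.8 z [15. 19. 22.]
[159 219  54  51 659] [182.7 246.4] rgb [115 114 108] rect [428.3 300.9] [130.9 129.8
[... 206 characters left out ...]
31.5 131.1] 71.9 z [ 7. 35. 52.]
[ 255  355   78   29 1585] [293.3 371.5] rgb [53 43 35] rect [81.2  0.6] [213.4  74.6] 89.5 z [10. 15. 64.]
cap [[541.1 107.7  18. ]] [ 15  14  15  15 179] 42.892318382895205
cap [[453.7 -34.7  18. ]] [ 15  14  15  15 177] 42.65202339197911
[  9   7  30  46 348]
scoop [624.04474387   3.67743392] [-0.87740579 -0.47974898] -53.79868538567447 88.50965586376162
-60 10 -12.9 8.1 -3.1
-50 44 -22.9 20.2 -2.7
-40 56 -22.6 24.4 0.7
-30 52 -22.3 23.3 1.8
-20 27 -14.1 18.4 1.8
-10 18 -5.9 7.3 0.6
0 17 -6.8 6.5 0.1
10 15 -6.3 7.0 0.5
20 16 -6.0 5.8 -0.3
30 16 -6.9 6.3 -0.4
40 15 -6.4 5.5 -0.1
50 14 -6.1 4.6 -0.9
60 17 -7.0 6.0 -0.9
70 17 -6.5 6.5 -0.1
80 14 -7.4 5.6 -0.4
```

View pics/clamp.png

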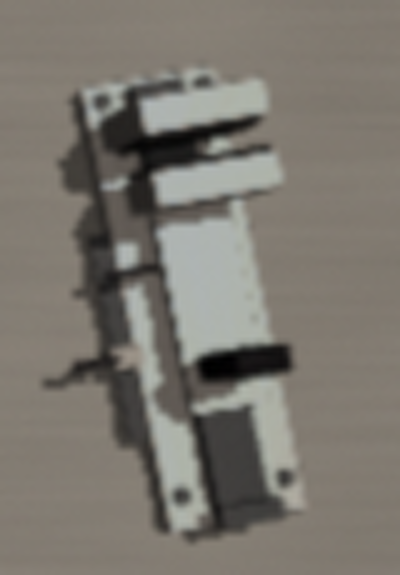

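Crop (5×): black handle at (245,362), slide pointer at about (110,275), index clip at about (75,375). The clamp is angled about 11°. Measured sizes match the description, so I'm moving now. I'll use yaw −90° as the working frame.

Emit:
send_rows(increments=[0.1, 0.08, 0, 0, 0, 0.095, 0.2, 0.16, 0, 0, 0, 0.19, 0.3, 0.24, 0, 0, 0, 0.285, 0.4, 0.32, 0, 0, 0, 0.38, 0.464, 0.378, 0, 0, 0, 0.475, 0.464, 0.378, 0, 0, 0, 0.57, 0.464, 0.378, 0, 0, 0, 0.665, 0.464, 0.378, 0, 0, 0, 0.76], claw=-1, squeeze=15)

```text
t: 0.9
position: [393.0, 367.2, 226.6]
eef_rot: [0.0, -0.706, 0.708, 0.0]
force: [0.3, 0.5, 0.2]
opening: 87.6
gripper_force: 0.0
```

```bash
cat >> h.py <<'E'
def to(x,y,z,yaw):
    s=monitor.state(); q=s["eef_rot"]; A=R.from_quat([q[1],q[2],q[3],q[0]]); p=s["position"]
    B=R.from_euler("ZX",[yaw,180],degrees=True)
    print("t",s["t"],"p",p.round(1),"yaw",np.degrees(np.arctan2(*A.as_matrix()[1::-1,0])).round(2),"q",s["joint_positions"].round(2),"open",round(s["opening"],1),"F",s["force"].round(1),round(s["gripper_force"],1))
    print("row",(A.inv().apply(np.array([x,y,z])-p)/500).round(3),((A.inv()*B).as_rotvec()/(np.pi/2)).round(3))
E
python3 - <<'E'
from h import *
to(540,108.5,100,-90)
E
```

```text
t 0.9 p [393.  367.2 226.6] yaw -90.16 q [ 1.12  0.13 -0.29 -0.   -1.15 -1.12] open 87.6 F [0.3 0.5 0.2] 0.0
row [ 0.517 -0.295  0.253] [ 0.     0.    -0.002]
```

Emit:
send_rows(increments=[0.08, -0.046, 0.01, 0, 0, 0, 0.16, -0.09, 0.03, 0, 0, 0, 0.24, -0.135, 0.06, 0, 0, 0, 0.32, -0.18, 0.09, 0, 0, 0, 0.39, -0.22, 0.12, 0, 0, 0, 0.46, -0.26, 0.15, 0, 0, 0, 0.517, -0.295, 0.17, 0, 0, 0, 0.517, -0.295, 0.17, 0, 0, 0])

```text
t: 1.7
position: [541.6, 107.8, 139.3]
eef_rot: [0.002, 0.708, -0.706, -0.001]
force: [-0.7, 0.1, -0.5]
opening: 87.5
gripper_force: 0.0
```

Run:
```python
from h import *
to(540,108.5,3,-90)
c=cam("wrist"); pickle.dump(c,open("w1.pkl","wb")); save(c,"w1.png"); P=cloud(c)
m=((P[...,2]>10)&(P[...,2]<26)&(c["color"].min(2)>120)).astype(np.uint8)
n,l,st,ce=cv2.connectedComponentsWithStats(m)
for i in range(1,n):
    if st[i,4]>200: 
        q=P[l==i]; r=cv2.minEnclosingCircle(q[:,:2].astype(np.float32)); print(st[i],ray(c,ce[i],18).round(1),np.round(r[0],1),round(r[1],1),np.median(q[:,2]))
```

```text
t 1.7 p [541.6 107.8 139.3] yaw -89.87 q [ 0.55  0.23 -0.38 -0.   -0.96 -0.55] open 87.5 F [-0.7  0.1 -0.5] 0.0
row [-0.002  0.002  0.273] [ 0.002 -0.001  0.001]
[ 325   10   52   57 2300] [[451.8 -33.1  18. ]] [451.4 -32.6] 24.6 17.91274157837924
[ 235  165   44   44 1503] [[538.3 108.3  18. ]] [538.  109.1] 24.0 17.906837777628482
```

View pics/w1.png

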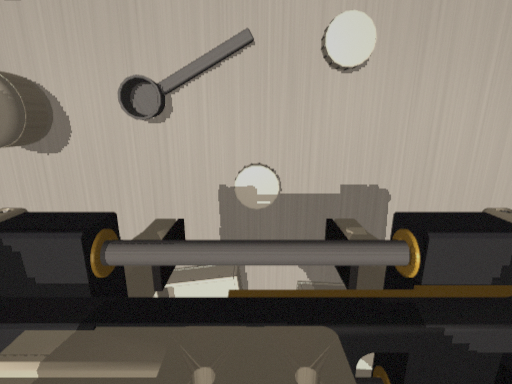

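Wrist view: cap1 at (257,187), cap2 at (350,38), scoop cup at (143,98). Cap heights and radii match the 18 mm and 24 mm given. Grasping cap1.

Emit:
send_rows(increments=[0, 0.004, 0.06, 0, 0, 0, 0, 0.004, 0.12, 0, 0, 0, 0, 0.004, 0.18, 0, 0, 0, 0, 0.004, 0.23, 0, 0, 0, 0, 0.004, 0.26, 0, 0, 0, 0, 0.004, 0.277, 0, 0, 0, 0, 0.004, 0.277, 0, 0, 0, 0, 0.004, 0.277, 0, 0, 0])

```text
t: 2.55
position: [539.8, 111.9, 3.8]
eef_rot: [-0.0, 0.71, -0.705, 0.0]
force: [0.5, 0.1, 1.2]
opening: 87.8
gripper_force: 0.0
```

Emit:
send_rows(increments=[0, 0, 0, 0, 0, 0, 0, 0, 0, 0, 0, 0, 0, 0, 0, 0, 0, 0, 0, 0, 0, 0, 0, 0, 0, 0, 0, 0, 0, 0, 0, 0, 0, 0, 0, 0, 0, 0, 0, 0, 0, 0, 0, 0, 0, 0, 0, 0], claw=1, squeeze=15)

```text
t: 3.35
position: [539.4, 111.2, 3.1]
eef_rot: [0.0, 0.709, -0.705, 0.0]
force: [-0.5, 0.6, 2.4]
opening: 47.1
gripper_force: 15.0
```

Run:
```python
from h import *
to(428,330,100,-90)
```

```text
t 3.35 p [539.4 111.2   3.1] yaw -89.65 q [ 0.56  0.41 -0.52  0.   -0.65 -0.55] open 47.1 F [-0.5  0.6  2.4] 15.0
row [-0.439  0.22  -0.194] [ 0.    -0.     0.004]
```

Emit:
send_rows(increments=[0, 0, -0.09, 0, 0, 0, 0, 0, -0.18, 0, 0, 0, -0.08, 0.04, -0.194, 0, 0, 0, -0.16, 0.08, -0.194, 0, 0, 0, -0.24, 0.12, -0.194, 0, 0, 0, -0.32, 0.16, -0.194, 0, 0, 0, -0.4, 0.2, -0.194, 0, 0, 0, -0.437, 0.22, -0.194, 0, 0, 0])

```text
t: 4.15
position: [426.8, 331.9, 100.2]
eef_rot: [-0.0, 0.71, -0.704, -0.0]
force: [-0.2, 0.2, -0.6]
opening: 46.8
gripper_force: 15.0
```

Emit:
send_rows(increments=[0, 0, 0.01, 0, 0, 0, 0, 0, 0.06, 0, 0, 0, 0, 0, 0.11, 0, 0, 0, 0, 0, 0.14, 0, 0, 0, 0, 0, 0.16, 0, 0, 0, 0, 0, 0.17, 0, 0, 0, 0, 0, 0.17, 0, 0, 0, 0, 0, 0.17, 0, 0, 0])

```text
t: 4.95
position: [428.5, 329.3, 15.6]
eef_rot: [-0.0, 0.709, -0.705, -0.0]
force: [-0.3, 0.5, 0.7]
opening: 47.5
gripper_force: 15.0
```

Run:
```python
from h import *
to(428,329,14,-90)
```

```text
t 4.95 p [428.5 329.3  15.6] yaw -89.65 q [ 1.02  0.37 -0.53  0.   -0.66 -1.01] open 47.5 F [-0.3  0.5  0.7] 15.0
row [0.001 0.001 0.003] [-0.     0.     0.004]
```

Emit:
send_rows(increments=[0, 0, 0, 0, 0, 0, 0, 0, 0, 0, 0, 0, 0, 0, 0, 0, 0, 0, 0, 0, 0, 0, 0, 0, 0, 0, 0, 0, 0, 0, 0, 0, -0.05, 0, 0, 0, 0, 0, -0.12, 0, 0, 0, 0, 0, -0.17, 0, 0, 0], claw=-0.4)

```text
t: 5.75
position: [428.4, 329.3, 101.8]
eef_rot: [-0.0, 0.709, -0.705, 0.0]
force: [-0.4, 1.1, 0.1]
opening: 61.4
gripper_force: 0.0
```

Emit:
send_rows(increments=[0.09, -0.005, 0, 0, 0, 0, 0.18, -0.01, 0, 0, 0, 0, 0.27, -0.015, 0, 0, 0, 0, 0.36, -0.02, 0, 0, 0, 0, 0.45, -0.026, 0, 0, 0, 0, 0.54, -0.03, 0, 0, 0, 0, 0.63, -0.036, 0, 0, 0, 0, 0.724, -0.042, 0, 0, 0, 0], claw=-1)

```text
t: 6.55
position: [451.2, -34.4, 100.4]
eef_rot: [-0.0, 0.71, -0.705, 0.0]
force: [0.8, 0.7, 0.3]
opening: 87.4
gripper_force: 0.0
```

Run:
```python
from h import *
to(451.6,-32.9,3,-90)
```

```text
t 6.55 p [451.2 -34.4 100.4] yaw -89.6 q [ 0.36  0.12 -0.64  0.   -0.82 -0.35] open 87.4 F [0.8 0.7 0.3] 0.0
row [-0.003 -0.001  0.195] [-0.001  0.     0.004]
```

Emit:
send_rows(increments=[-0.001, 0, 0.06, 0, 0, 0, -0.001, 0, 0.12, 0, 0, 0, -0.001, 0, 0.16, 0, 0, 0, -0.001, 0, 0.185, 0, 0, 0, -0.001, 0, 0.194, 0, 0, 0, -0.001, 0, 0.194, 0, 0, 0, -0.001, 0, 0.194, 0, 0, 0, -0.001, 0, 0.194, 0, 0, 0])

```text
t: 7.35
position: [451.9, -32.0, 3.8]
eef_rot: [-0.001, 0.709, -0.705, 0.0]
force: [-0.7, -0.0, -0.2]
opening: 87.7
gripper_force: 0.0
```

Emit:
send_rows(increments=[0, 0, 0, 0, 0, 0, 0, 0, 0, 0, 0, 0, 0, 0, 0, 0, 0, 0, 0, 0, 0, 0, 0, 0, 0, 0, 0, 0, 0, 0, 0, 0, 0, 0, 0, 0, 0, 0, 0, 0, 0, 0, 0, 0, 0, 0, 0, 0], claw=1)

```text
t: 8.15
position: [451.4, -32.3, 3.1]
eef_rot: [-0.0, 0.709, -0.705, 0.0]
force: [0.3, -0.6, 0.1]
opening: 47.7
gripper_force: 15.0
```

Run:
```python
from h import *
to(428,271,100,-90)
```

```text
t 8.15 p [451.4 -32.3   3.1] yaw -89.65 q [ 0.37  0.28 -0.74  0.   -0.55 -0.36] open 47.7 F [ 0.3 -0.6  0.1] 15.0
row [-0.607  0.043 -0.194] [-0.     0.     0.004]
```

Emit:
send_rows(increments=[0, 0, -0.09, 0, 0, 0, 0, 0, -0.18, 0, 0, 0, -0.09, 0.007, -0.194, 0, 0, 0, -0.18, 0.014, -0.194, 0, 0, 0, -0.27, 0.02, -0.194, 0, 0, 0, -0.36, 0.027, -0.194, 0, 0, 0, -0.45, 0.034, -0.194, 0, 0, 0, -0.54, 0.04, -0.194, 0, 0, 0])

```text
t: 8.95
position: [429.0, 239.4, 100.2]
eef_rot: [-0.0, 0.709, -0.705, -0.0]
force: [1.2, -0.7, 0.5]
opening: 47.6
gripper_force: 15.0
```

Emit:
send_rows(increments=[-0.067, 0.003, 0, 0, 0, 0, -0.067, 0.003, 0.03, 0, 0, 0, -0.067, 0.003, 0.08, 0, 0, 0, -0.067, 0.003, 0.12, 0, 0, 0, -0.067, 0.003, 0.15, 0, 0, 0, -0.067, 0.003, 0.17, 0, 0, 0, -0.067, 0.003, 0.17, 0, 0, 0, -0.067, 0.003, 0.17, 0, 0, 0])

```text
t: 9.75
position: [428.2, 271.2, 15.4]
eef_rot: [-0.0, 0.709, -0.705, 0.0]
force: [0.0, -1.1, -0.0]
opening: 47.4
gripper_force: 15.0
```

Emit:
send_rows(increments=[0, 0, 0, 0, 0, 0, 0, 0, 0, 0, 0, 0, 0, 0, 0, 0, 0, 0, 0, 0, 0, 0, 0, 0, 0, 0, 0, 0, 0, 0, 0, 0, -0.05, 0, 0, 0, 0, 0, -0.12, 0, 0, 0, 0, 0, -0.2, 0, 0, 0], claw=-0.4)

```text
t: 10.55
position: [427.3, 270.3, 115.4]
eef_rot: [0.001, 0.709, -0.705, 0.0]
force: [-0.0, 0.8, -0.4]
opening: 61.4
gripper_force: 0.0
```

Run:
```python
from h import *
to(590,0,140,-151.3)
c=cam("top"); P=cloud(c); s=P[210:280,150:220]; m=((s[...,2]>15)&(s[...,2]<29)&(c["color"][210:280,150:220].min(2)>150)).astype(np.uint8)
n,l,st,ce=cv2.connectedComponentsWithStats(m)
for i in range(1,n):
    if st[i,4]>60: print(st[i],ray(c,ce[i]+[150,210],22).round(1))
pickle.dump(c,open("top2.pkl","wb"))
```

```text
t 10.55 p [427.3 270.3 115.4] yaw -89.65 q [ 0.95  0.19 -0.51 -0.   -0.88 -0.95] open 61.4 F [-0.   0.8 -0.4] 0.0
row [ 0.543 -0.322 -0.049] [ 0.    -0.002  0.685]
[51 26  6 15 64] [[428.9 255.6  22. ]]
```

Run:
```python
from h import *
c=pickle.load(open("w1.pkl","rb")); P=cloud(c); im=c["color"]
m=((im.max(2)<110)&(P[...,2]>4)&(P[...,2]<28)).astype(np.uint8); m[140:]=0
n,l,st,ce=cv2.connectedComponentsWithStats(m); i=1+st[1:,4].argmax(); print(st[i])
w=P[l==i]; print(np.percentile(w[:,2],[5,50,95]).round(1))
h=w[(w[:,2]<14)&(w[:,2]>7)][:,:2]
d=np.array([.877,.48]); o=np.array([607.4,-5.4])
h=h[((h-o)@d<25)]
for _ in range(2):
    mu=h.mean(0); e=np.linalg.svd(h-mu,full_matrices=False)[2]; d=e[0]*np.sign(e[0]@[1,.5]); k=(h-mu)@e[1]; h=h[abs(k)<7]
t=(h-mu)@d; print("handle",mu,d,np.degrees(np.arctan2(d[1],d[0])),"width",np.ptp(k),"end",mu+d*t.min(),"origin",mu+d*(t.min()+70))
tt=(w[:,:2]-mu)@d; print("cup far -> origin",mu+d*(tt.max()-74))
```

```text
[ 120   29  134   91 1268]
[ 4.4 10.5 22.4]
handle [582.53024309 -13.13868299] [0.86518101 0.5014597 ] 30.096619847145377 width 9.6263776634093 end [542.55656393 -36.30746374] origin [603.11923433  -1.20528496]
cup far -> origin [600.53259455  -2.70450372]
```

Emit:
send_rows(increments=[0.07, -0.042, -0.05, 0, 0, 0.085, 0.14, -0.085, -0.05, 0, 0, 0.17, 0.22, -0.134, -0.05, 0, 0, 0.255, 0.3, -0.18, -0.05, 0, 0, 0.34, 0.38, -0.23, -0.05, 0, 0, 0.425, 0.46, -0.28, -0.05, 0, 0, 0.51, 0.52, -0.316, -0.05, 0, 0, 0.595, 0.553, -0.336, -0.05, 0, 0, 0.677], claw=-0.4)

```text
t: 11.4
position: [598.6, -7.0, 139.7]
eef_rot: [-0.0, -0.25, 0.968, -0.0]
force: [-0.4, 0.8, -0.2]
opening: 61.3
gripper_force: 0.0
```

Emit:
send_rows(increments=[0, 0, 0, 0, 0, 0, 0, 0, 0, 0, 0, 0, 0, 0, 0, 0, 0, 0, 0, 0, 0, 0, 0, 0, 0, 0, 0, 0, 0, 0, 0, 0, 0, 0, 0, 0, 0, 0, 0, 0, 0, 0, 0, 0, 0, 0, 0, 0])

```text
t: 12.2
position: [597.6, -4.2, 140.1]
eef_rot: [0.0, -0.254, 0.967, 0.0]
force: [0.1, -0.0, -1.2]
opening: 61.5
gripper_force: 0.0
```

Run:
```python
from h import *
c=cam("wrist"); pickle.dump(c,open("w2.pkl","wb")); save(c,"w2.png"); P=cloud(c); im=c["color"]
m=((im.max(2)<110)&(P[...,2]>4)&(P[...,2]<28)&(abs(P[...,0]-602)<85)&(abs(P[...,1]+2)<65)).astype(np.uint8)
n,l,st,ce=cv2.connectedComponentsWithStats(m); i=1+st[1:,4].argmax(); print(st[i])
w=P[l==i]
h=w[(w[:,2]<14)&(w[:,2]>7)][:,:2]
d=np.array([.87,.49]); o=np.array([604,-4])
h=h[abs((h-o)@d+15)<35]
mu=h.mean(0); e=np.linalg.svd(h-mu,full_matrices=False)[2]; d=e[0]*np.sign(e[0]@[1,.5])
k=(h-mu)@e[1]
print("handle",mu,np.degrees(np.arctan2(d[1],d[0])),"w",np.ptp(k)); tt=(w[:,:2]-mu)@d; print("end->origin",mu+d*(tt.min()+70),"cup",mu+d*(tt.max()-74))
to(604,-4,4,-150.5)
```

```text
[ 233  124   34  115 1027]
handle [587.64681844 -15.27635762] 30.471499936112327 w 12.020156014452951
end->origin [604.87456783  -5.13997711] cup [592.54147147 -12.39646516]
t 12.25 p [597.7  -4.3 140.1] yaw -150.56 q [ 0.32  0.3  -0.28  0.   -0.99 -1.38] open 61.6 F [-0.5  0.4 -1. ] 0.0
row [-0.011 -0.006  0.272] [-0.     0.    -0.001]
```

View pics/w2.png

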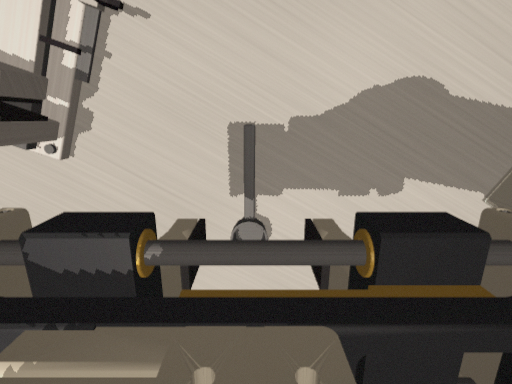

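Wrist view: the handle runs from (250,125) to (248,215), centred between the fingers and aligned with them. Grasping.

Emit:
send_rows(increments=[-0.012, -0.008, 0.06, 0, 0, 0, -0.012, -0.008, 0.12, 0, 0, 0, -0.012, -0.008, 0.18, 0, 0, 0, -0.012, -0.008, 0.23, 0, 0, 0, -0.012, -0.008, 0.26, 0, 0, 0, -0.012, -0.008, 0.273, 0, 0, 0, -0.012, -0.008, 0.273, 0, 0, 0, -0.012, -0.008, 0.273, 0, 0, 0])

```text
t: 13.05
position: [605.5, -4.8, 4.3]
eef_rot: [0.0, -0.254, 0.967, -0.0]
force: [0.6, 0.0, 0.5]
opening: 61.3
gripper_force: 0.0
```

Emit:
send_rows(increments=[0, 0, 0, 0, 0, 0, 0, 0, 0, 0, 0, 0, 0, 0, 0, 0, 0, 0, 0, 0, 0, 0, 0, 0, 0, 0, 0, 0, 0, 0, 0, 0, 0, 0, 0, 0, 0, 0, 0, 0, 0, 0, 0, 0, 0, 0, 0, 0], claw=1, squeeze=25)

```text
t: 13.85
position: [604.9, -4.9, 3.6]
eef_rot: [-0.0, -0.254, 0.967, -0.0]
force: [1.0, -0.2, 0.1]
opening: 11.7
gripper_force: 25.0
```

Run:
```python
from h import *
to(595,312,100,-82.7)
```

```text
t 13.85 p [604.9  -4.9   3.6] yaw -150.57 q [ 0.31  0.47 -0.39  0.   -0.7  -1.37] open 11.7 F [ 1.  -0.2  0.1] 25.0
row [-0.294  0.562 -0.193] [-0.    -0.    -0.754]
```

Emit:
send_rows(increments=[0, 0, -0.095, 0, 0, 0, -0.02, 0.04, -0.17, 0, 0, 0, -0.064, 0.123, -0.193, 0, 0, 0, -0.11, 0.21, -0.193, 0, 0, 0, -0.156, 0.298, -0.193, 0, 0, 0, -0.202, 0.386, -0.193, 0, 0, 0, -0.248, 0.474, -0.193, 0, 0, 0, -0.294, 0.562, -0.193, 0, 0, 0])

```text
t: 14.65
position: [594.3, 314.0, 100.1]
eef_rot: [-0.0, -0.254, 0.967, -0.0]
force: [1.6, 1.2, -0.5]
opening: 11.8
gripper_force: 25.0
```

Emit:
send_rows(increments=[0, 0, 0, 0, 0, -0.094, 0, 0, 0, 0, 0, -0.188, 0, 0, 0, 0, 0, -0.282, 0, 0, 0, 0, 0, -0.376, 0, 0, 0, 0, 0, -0.47, 0, 0, 0, 0, 0, -0.565, 0, 0, 0, 0, 0, -0.66, 0, 0, 0, 0, 0, -0.754])

```text
t: 15.45
position: [594.6, 312.0, 99.8]
eef_rot: [0.0, 0.753, -0.658, -0.0]
force: [0.8, -0.9, -1.3]
opening: 11.4
gripper_force: 25.0
```

Emit:
send_rows(increments=[0, 0, 0, 0, 0, 0, 0, 0, 0, 0, 0, 0, 0, 0, 0.04, 0, 0, 0, 0, 0, 0.08, 0, 0, 0, 0, 0, 0.1, 0, 0, 0, 0, 0, 0.1, 0, 0, 0, 0, 0, 0.1, 0, 0, 0, 0, 0, 0.1, 0, 0, 0])

```text
t: 16.25
position: [595.5, 312.5, 51.2]
eef_rot: [-0.001, 0.75, -0.661, 0.0]
force: [0.2, 0.4, 1.0]
opening: 11.7
gripper_force: 25.0
```

Run:
```python
from h import *
to(595,312,11,-82.7)
c=cam("scene"); save(c,"s2.png",(230,190,370,310),5)
```

```text
t 16.25 p [595.5 312.5  51.2] yaw -82.74 q [ 0.77  0.5  -0.2   0.   -0.87 -0.65] open 11.7 F [0.2 0.4 1. ] 25.0
row [0.001 0.001 0.08 ] [-0.001  0.    -0.   ]
```

View pics/s2.png

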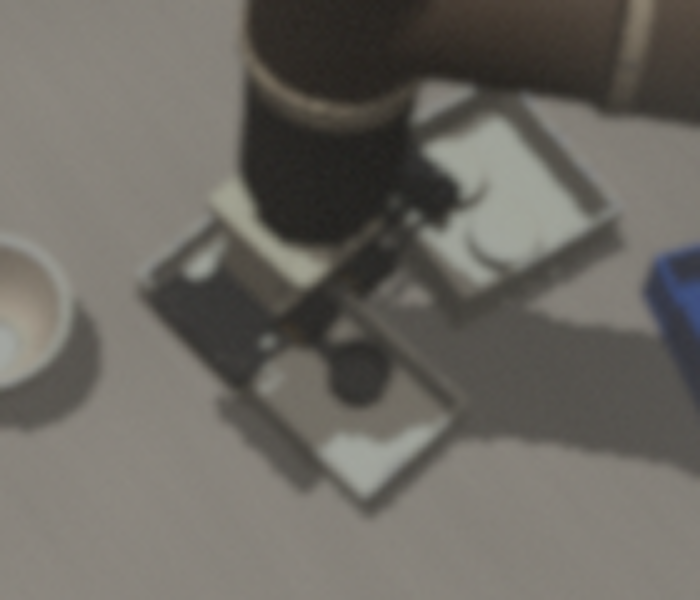

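The cup (358,372) hangs over the tray, and two caps are visible in the bin. Lowering, releasing and lifting.

Emit:
send_rows(increments=[0, 0, 0.03, 0, 0, 0, 0, 0, 0.06, 0, 0, 0, 0, 0, 0.075, 0, 0, 0, 0, 0, 0.081, 0, 0, 0, 0, 0, 0.081, 0, 0, 0, 0, 0, 0.081, 0, 0, 0, 0, 0, 0.081, 0, 0, 0, 0, 0, 0.081, 0, 0, 0])

```text
t: 17.1
position: [595.1, 312.3, 10.0]
eef_rot: [-0.0, 0.751, -0.661, 0.0]
force: [0.1, -0.7, -0.9]
opening: 11.4
gripper_force: 25.0
```

Emit:
send_rows(increments=[0, 0, 0, 0, 0, 0, 0, 0, 0, 0, 0, 0, 0, 0, 0, 0, 0, 0, 0, 0, 0, 0, 0, 0, 0, 0, 0, 0, 0, 0, 0, 0, -0.04, 0, 0, 0, 0, 0, -0.09, 0, 0, 0, 0, 0, -0.16, 0, 0, 0], claw=0.4)

```text
t: 17.9
position: [593.9, 311.3, 88.7]
eef_rot: [0.002, 0.751, -0.661, -0.0]
force: [-0.1, -0.0, 0.0]
opening: 26.3
gripper_force: 0.0
```

Run:
```python
from h import *
c=pickle.load(open("top2.pkl","rb")); P=cloud(c); im=c["color"]
# clamp: z~16 rail top rect and handle top
s=(slice(140,260),slice(345,425)); Q=P[s]; I=im[s]
m=(Q[...,2]>12)&(Q[...,2]<22)&(I.min(2)>90); q=Q[m]; r=cv2.minAreaRect(q[:,:2].astype(np.float32)); print("rail",r,m.sum())
m=(Q[...,2]>85)&(I.max(2)<60); q=Q[m]; r=cv2.minAreaRect(q[:,:2].astype(np.float32)); print("handle top",r,m.sum(),np.median(q[:,2]))
# above the jaw: z~90 bright
m=(Q[...,2]>80)&(I.min(2)>90); q=Q[m]; print("jaws",cv2.minAreaRect(q[:,:2].astype(np.float32)))
to(480,-240,220,-79)
```

```text
rail ((553.5839233398438, -252.537109375), (259.64825439453125, 88.03044128417969), 10.446731567382812) 807
handle top ((578.8737182617188, -238.0872802734375), (151.3221893310547, 34.49795913696289), 20.375944137573242) 85 99.4458136003766
jaws ((584.4751586914062, -250.181640625), (158.3949432373047, 69.32289123535156), 9.669881820678711)
t 17.9 p [593.9 311.3  88.7] yaw -82.73 q [ 0.77  0.46 -0.16 -0.   -0.95 -0.65] open 26.3 F [-0.1 -0.   0. ] 0.0
row [ 1.065  0.366 -0.26 ] [ 0.002 -0.001 -0.041]
```

Emit:
send_rows(increments=[0, 0, -0.09, 0, 0, 0, 0.05, 0.012, -0.17, 0, 0, 0, 0.14, 0.03, -0.2, 0, 0, 0, 0.23, 0.05, -0.22, 0, 0, 0, 0.32, 0.07, -0.24, 0, 0, 0, 0.41, 0.1, -0.26, 0, 0, 0, 0.5, 0.12, -0.28, 0, 0, 0, 0.59, 0.14, -0.28, 0, 0, -0.035])

```text
t: 18.7
position: [563.0, 9.0, 231.5]
eef_rot: [-0.001, 0.769, -0.64, 0.001]
force: [0.5, 0.9, 0.1]
opening: 26.6
gripper_force: 0.0
```

Emit:
send_rows(increments=[0.09, 0.02, 0, 0, 0, 0, 0.18, 0.04, 0, 0, 0, 0, 0.27, 0.06, 0, 0, 0, 0, 0.35, 0.089, 0, 0, 0, 0, 0.35, 0.089, 0, 0, 0, 0, 0.35, 0.089, 0, 0, 0, 0, 0.35, 0.089, 0, 0, 0, 0, 0.35, 0.089, 0, 0, 0, 0], claw=-0.1)

```text
t: 19.5
position: [551.0, -168.6, 229.6]
eef_rot: [-0.0, 0.769, -0.639, 0.0]
force: [-0.4, -0.6, -0.5]
opening: 48.2
gripper_force: 0.0
```

Run:
```python
from h import *
to(514,-259,90,-79.6)
c=cam("wrist"); pickle.dump(c,open("w3.pkl","wb")); save(c,"w3.png",s=1.5)
c=cam("top"); pickle.dump(c,open("top3.pkl","wb")); save(c,"t3.png",(135,150,235,280),4)
P=cloud(c); im=c["color"]; s=P[210:280,150:220]; m=((s[...,2]>15)&(s[...,2]<29)&(im[210:280,150:220].min(2)>100)).astype(np.uint8)
n,l,st,ce=cv2.connectedComponentsWithStats(m)
for i in range(1,n):
    if st[i,4]>60: print("cap",st[i],ray(c,ce[i]+[150,210],22).round(1))
s=im[160:206,140:225]; m=(s.max(2)<80).astype(np.uint8); n,l,st,ce=cv2.connectedComponentsWithStats(m)
for i in range(1,n):
    if st[i,4]>60: pts=np.argwhere(l==i)[:,::-1]+[140,160]; print("scoop",st[i],cv2.minAreaRect(ray(c,pts,15)[:,:2].astype(np.float32)))
```

```text
t 19.5 p [ 551.  -168.6  229.6] yaw -79.49 q [ 0.04  0.2  -0.21 -0.   -1.17  0.14] open 48.2 F [-0.4 -0.6 -0.5] 0.0
row [0.164 0.106 0.279] [-0.     0.     0.001]
cap [ 19  24  17  18 235] [[429.1 327.6  22. ]]
cap [ 39  25  18  17 233] [[428.8 270.6  22. ]]
scoop [19 20 15 12 69] ((590.5204467773438, 363.57440185546875), (31.48876190185547, 39.80300521850586), 0.3040371835231781)
```

View pics/w3.png

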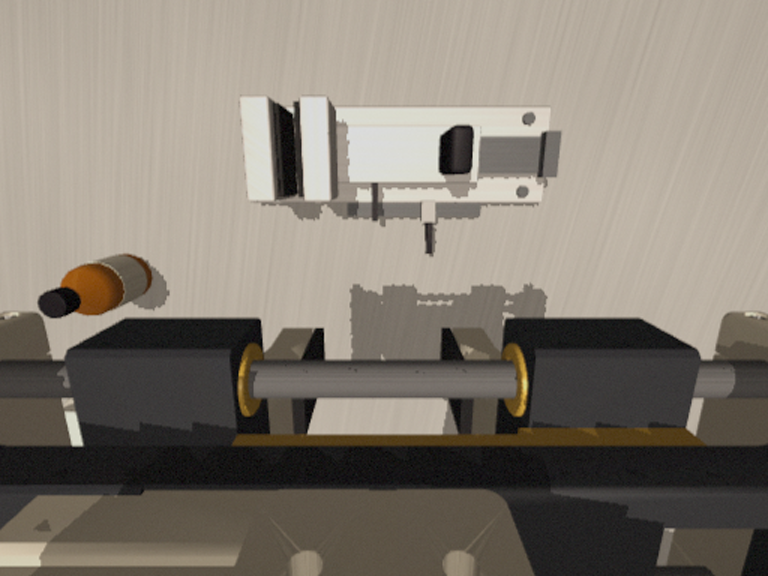

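View pics/t3.png

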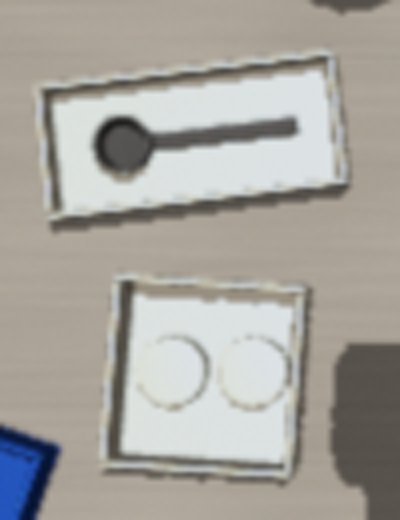

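The scoop lies in the tray and both caps are in the bin. In the wrist view (1.5×), the slide pointer is at (376,205), the clip pointer at (430,238) and the handle top at (457,150).

Run:
```python
from h import *
c=pickle.load(open("w3.pkl","rb")); P=cloud(c); im=c["color"].astype(int); 
# rail axis: bright points at z 10..22
m=(P[...,2]>12)&(P[...,2]<20)&(im.min(2)>150); m[150:]=0; r=cv2.minAreaRect(P[m][:,:2].astype(np.float32)); print("rail",r)
# pointers: dark pixels by row
ps=[]
for name,(u0,u1,v0,v1) in dict(ptr=(240,262,124,146),mark=(276,296,152,170)).items():
    s=im[v0:v1,u0:u1].max(2)
    for v in range(v0,v1,3):
        row=im[v,u0:u1].max(1); d=np.where(row<70)[0]
        if len(d): print(name,v,u0+d.min(),u0+d.max(),ray(c,[u0+d.mean(),v],36)[0].round(1),P[v,u0+d,2].round(0)[:3])
m=(P[...,2]>94)&(P[...,2]<106)&(im.max(2)<70); m[150:]=0; m[:,:270]=0; print("handle",cv2.minAreaRect(P[m][:,:2].astype(np.float32)),m.sum(),P[m].mean(0))
```

```text
rail ((535.3057250976562, -260.1895751953125), (223.74510192871094, 78.67045593261719), 10.52450942993164)
ptr 124 249 250 [ 567.7 -227.9   36. ] [40. 39.]
ptr 127 249 250 [ 567.  -224.3   36. ] [38. 38.]
ptr 130 249 250 [ 566.3 -220.7   36. ] [39. 39.]
ptr 133 249 250 [ 565.7 -217.1   36. ] [38. 39.]
ptr 136 249 251 [ 564.4 -213.5   36. ] [39. 38. 39.]
ptr 139 249 251 [ 563.7 -209.8   36. ] [39. 39. 39.]
ptr 142 249 250 [ 563.7 -206.    36. ] [38. 38.]
ptr 145 249 250 [ 563.  -202.3   36. ] [37. 39.]
mark 152 284 287 [ 515.8 -201.9   36. ] [39. 39. 40.]
mark 155 284 287 [ 515.  -198.1   36. ] [40. 38. 39.]
mark 158 284 287 [ 514.2 -194.3   36. ] [39. 39. 39.]
mark 161 285 287 [ 512.7 -190.6   36. ] [40. 39. 39.]
mark 164 285 287 [ 511.9 -186.8   36. ] [39. 39. 39.]
mark 167 285 287 [ 511.1 -182.9   36. ] [38. 40. 39.]
handle ((514.0228881835938, -263.3358459472656), (15.45028018951416, 29.831188201904297), 11.885830879211426) 472 [ 514.51550515 -263.37187031   99.27552473]
```

Required pull is about 46.5 mm, inside the 30–50 mm range, and the handle-to-pointer distance measures 59 mm against the 60 mm given. Moving to the handle.

Emit:
send_rows(increments=[0.07, 0.045, 0, 0, 0, 0, 0.14, 0.09, 0.03, 0, 0, 0, 0.173, 0.107, 0.09, 0, 0, 0, 0.173, 0.107, 0.15, 0, 0, 0, 0.173, 0.107, 0.2, 0, 0, 0, 0.173, 0.107, 0.2, 0, 0, 0, 0.173, 0.107, 0.2, 0, 0, 0, 0.173, 0.107, 0.2, 0, 0, 0])

```text
t: 20.4
position: [515.1, -264.2, 131.3]
eef_rot: [-0.0, 0.769, -0.639, 0.001]
force: [0.0, 0.1, 0.6]
opening: 48.3
gripper_force: 0.0
```

Emit:
send_rows(increments=[0, 0, 0.03, 0, 0, 0, 0, 0, 0.06, 0, 0, 0, 0, 0, 0.09, 0, 0, 0, 0, 0, 0.11, 0, 0, 0, 0, 0, 0.125, 0, 0, 0, 0, 0, 0.125, 0, 0, 0, 0, 0, 0.125, 0, 0, 0, 0, 0, 0.125, 0, 0, 0])

```text
t: 21.2
position: [514.4, -264.5, 67.9]
eef_rot: [-0.0, 0.769, -0.64, 0.001]
force: [0.3, 0.0, 0.5]
opening: 48.2
gripper_force: 0.0
```

Emit:
send_rows(increments=[0, 0, 0, 0, 0, 0, 0, 0, 0, 0, 0, 0, 0, 0, 0, 0, 0, 0, 0, 0, 0, 0, 0, 0, 0, 0, 0, 0, 0, 0, 0, 0, 0, 0, 0, 0, 0, 0, 0, 0, 0, 0, 0, 0, 0, 0, 0, 0], claw=1, squeeze=40)

```text
t: 22.0
position: [514.5, -264.3, 67.1]
eef_rot: [-0.0, 0.769, -0.64, 0.0]
force: [4.5, 1.6, -1.4]
opening: 15.8
gripper_force: 40.0
```

Run:
```python
from h import *
to(514.2-46.5*.983,-263.3-46.5*.182,67,-79.5)
```

```text
t 22.0 p [ 514.5 -264.3   67.1] yaw -79.55 q [-0.14  0.35 -0.4  -0.   -0.81  0.32] open 15.8 F [ 4.5  1.6 -1.4] 40.0
row [-0.002  0.093  0.   ] [-0.001 -0.    -0.001]
```

Handle gripped (15.8 mm opening). Pulling.

Emit:
send_rows(increments=[0, 0.012, 0, 0, 0, 0, 0, 0.026, 0, 0, 0, 0, 0, 0.04, 0, 0, 0, 0, 0, 0.054, 0, 0, 0, 0, 0, 0.068, 0, 0, 0, 0, 0, 0.08, 0, 0, 0, 0, 0, 0.088, 0, 0, 0, 0, 0, 0.093, 0, 0, 0])

```text
$.increments: bad value
```

Emit:
send_rows(increments=[0, 0, 0, 0, 0, 0, 0, 0, 0, 0, 0, 0, 0, 0, 0, 0, 0, 0, 0, 0, 0, 0, 0, 0, 0, 0, 0, 0, 0, 0, 0, 0, 0, 0, 0, 0, 0, 0, 0, 0, 0, 0, 0, 0, 0, 0, 0, 0])

```text
t: 22.8
position: [513.8, -264.4, 67.1]
eef_rot: [-0.0, 0.768, -0.64, 0.0]
force: [4.9, 1.3, -1.9]
opening: 16.0
gripper_force: 40.0
```

Run:
```python
from h import *
to(514.2-46.5*.983,-263.3-46.5*.182,67,-79.5)
c=cam("top"); pickle.dump(c,open("t4.pkl","wb"))
a=cv2.resize(c["color"][150:250,340:420],None,fx=5,fy=5,interpolation=cv2.INTER_CUBIC)
d=cam("scene"); pickle.dump(d,open("s4.pkl","wb"))
b=cv2.resize(d["color"][115:175,170:250],None,fx=4.8,fy=4.8,interpolation=cv2.INTER_CUBIC)
o=np.zeros((500,400+b.shape[1],3),np.uint8); o[:,:400]=a; o[:b.shape[0],400:]=b; print(o.shape)
cv2.imwrite("pics/pull.png",o[:,:,::-1])
```

```text
t 22.8 p [ 513.8 -264.4   67.1] yaw -79.57 q [-0.14  0.35 -0.4   0.   -0.81  0.32] open 16.0 F [ 4.9  1.3 -1.9] 40.0
row [-0.002  0.092  0.   ] [-0.    -0.    -0.001]
(500, 784, 3)
```

View pics/pull.png

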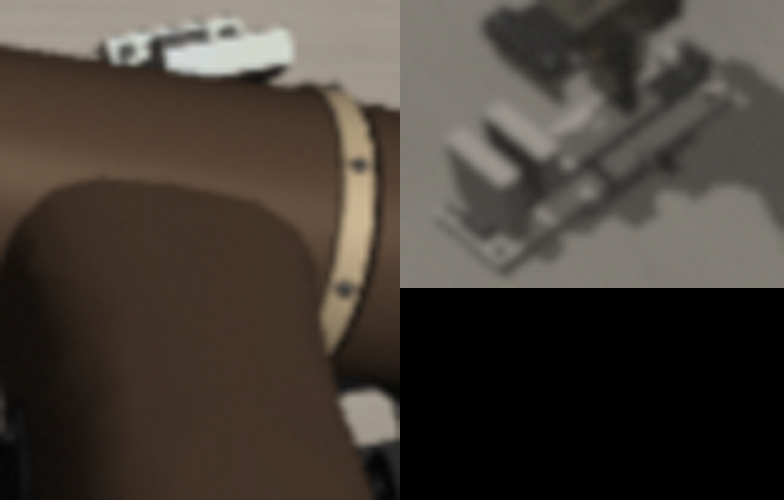

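The first pull call was refused because the list was one number short. The picture therefore shows the slide still closed, with the handle gripped. Resending.

Emit:
send_rows(increments=[0, 0.012, 0, 0, 0, 0, 0, 0.026, 0, 0, 0, 0, 0, 0.04, 0, 0, 0, 0, 0, 0.054, 0, 0, 0, 0, 0, 0.068, 0, 0, 0, 0, 0, 0.08, 0, 0, 0, 0, 0, 0.088, 0, 0, 0, 0, 0, 0.093, 0, 0, 0, 0])

```text
t: 23.7
position: [469.6, -272.6, 67.1]
eef_rot: [-0.001, 0.769, -0.64, 0.001]
force: [10.7, 3.1, -7.9]
opening: 15.8
gripper_force: 40.0
```

Emit:
send_rows(increments=[0, 0, 0, 0, 0, 0, 0, 0, 0, 0, 0, 0, 0, 0, 0, 0, 0, 0, 0, 0, 0, 0, 0, 0, 0, 0, 0, 0, 0, 0, 0, 0, 0, 0, 0, 0, 0, 0, 0, 0, 0, 0, 0, 0, 0, 0, 0, 0])

```text
t: 24.5
position: [470.0, -272.5, 67.1]
eef_rot: [-0.001, 0.769, -0.64, 0.001]
force: [11.1, 2.9, -6.3]
opening: 15.6
gripper_force: 40.0
```

Run:
```python
from h import *
to(514.2-46.5*.983,-263.3-46.5*.182,67,-79.5)
d=cam("scene"); e0=pickle.load(open("scene.pkl","rb"))
Mi=np.linalg.inv(d["M"]); K=np.array(d["K"])
def px(p): q=Mi[:3,:3]@np.array(p)+Mi[:3,3]; q=K@q; return (q[:2]/q[2]).round(1)
mk=np.array([512.3,-189,36.]); pt=np.array([563.2,-203.5,36.]); X=np.array([.983,.182,0])
print("mark px",px(mk),"ptr closed",px(pt),"ptr expected",px(pt-46.5*X))
o=np.vstack([np.clip(cv2.resize(c["color"][130:172,185:245],None,fx=7,fy=7,interpolation=cv2.INTER_CUBIC)*1.5,0,255).astype(np.uint8) for c in(e0,d)])
print(o.shape); cv2.imwrite("pics/pull2.png",o[:,:,::-1])
# jaw displacement: moving-jaw front from depth, before/after
for c in(e0,d):
    P=cloud(c); f=(P[...,:3]@np.array([.983,.182,0])); y=P@np.array([-.182,.983,0])
    m=(P[...,2]>84)&(P[...,2]<95)&(f>460)&(f<620)&(c["color"].min(2)>90); print("jaw tops x hist",np.histogram(f[m],bins=np.arange(480,620,5)))
```

```text
t 24.5 p [ 470.  -272.5   67.1] yaw -79.54 q [-0.16  0.3  -0.48 -0.   -0.78  0.35] open 15.6 F [11.1  2.9 -6.3] 40.0
row [-0.002  0.003  0.   ] [-0.002 -0.    -0.   ]
mark px [226.  148.6] ptr closed [212.8 152. ] ptr expected [221.7 145.5]
(588, 420, 3)
jaw tops x hist (array([ 0,  0,  0,  0,  0,  0,  1,  1,  0,  1,  0,  0,  1,  8, 19, 17, 18,
        6,  0,  0,  0,  6, 23, 24, 26, 12,  3]), array([480, 485, 490, 495, 500, 505, 510, 515, 520, 525, 530, 535, 540,
       545, 550, 555, 560, 565, 570, 575, 580, 585, 590, 595, 600, 605,
       610, 615]))
jaw tops x hist (array([ 2,  0,  2,  1, 12, 18, 19, 16, 10,  2,  1,  2,  4,  0,  0,  0,  0,
        0,  0,  0,  2, 11, 23, 21, 29, 21,  1]), array([480, 485, 490, 495, 500, 505, 510, 515, 520, 525, 530, 535, 540,
       545, 550, 555, 560, 565, 570, 575, 580, 585, 590, 595, 600, 605,
       610, 615]))
```

View pics/pull2.png

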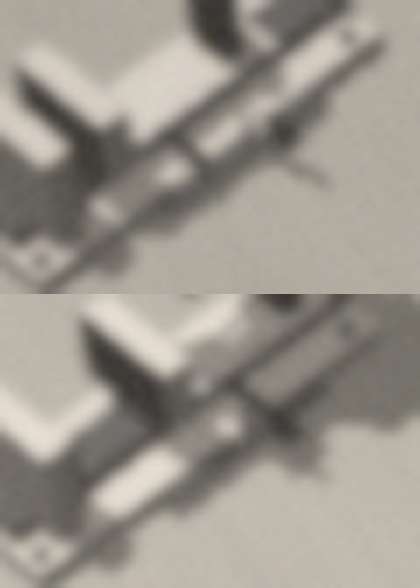

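The lower picture shows the slide pointer at (255,400) in line with the clip pointer at (290,425). Measured travel is 45–46 mm against 46.5 mm, so I'll nudge about 1 mm and then hand in.

Emit:
send_rows(increments=[0, 0.002, 0, 0, 0, 0, 0, 0.002, 0, 0, 0, 0, 0, 0.002, 0, 0, 0, 0, 0, 0.002, 0, 0, 0, 0, 0, 0.002, 0, 0, 0, 0, 0, 0.002, 0, 0, 0, 0, 0, 0.002, 0, 0, 0, 0, 0, 0.002, 0, 0, 0, 0])

```text
t: 25.35
position: [469.1, -272.7, 67.1]
eef_rot: [-0.001, 0.769, -0.64, 0.001]
force: [11.0, 3.3, -6.5]
opening: 15.6
gripper_force: 40.0
```

Run:
```python
from h import *
to(468.5,-272,67,-79.5)
print(job.close_job())
```

```text
t 25.35 p [ 469.1 -272.7   67.1] yaw -79.54 q [-0.17  0.3  -0.48 -0.   -0.78  0.35] open 15.6 F [11.   3.3 -6.5] 40.0
row [-0.002  0.001  0.   ] [-0.002 -0.    -0.   ]
the job is handed in; nothing more can be done
None
```

I handed the job in at 25 s with both caps in the square bin, the scoop lying in the long tray, and the slide held about 46 mm out (mark measured at 46.5 mm) with the grip at 40 N; the hand-in returned no verdict.

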